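Bring the green filter into the window of the blue filter-wheel unit

TASK

Two filter-wheel units stand on the bench, one with a blue base and one with a white base. On the unit with the blue base, turn the wheel by the upright grey bar knob in its middle until the green filter sits squarely in the black square window frame, then let go. Do not turn the wheel of the white unit.

Things in the scene. Friction and masses are not known exactly. Their poses are not given: they have to be found in the camera images.
- blue_wheel (a joint): angle (rad) of the blue unit's wheel about its upright axis: 0 with the green filter centred in the window, growing counter-clockwise seen from above; stops at -3.1 and 3.1. It starts between 0.6 and 1.3, so it must turn clockwise by that much. Light even friction (0.06 N m), no clicks; it stays where it is left. Wheel: aluminium, 124 mm across, top 38 mm above the bench
- blue_wheel_knob (a point): grip point of the blue unit's grey bar knob: on the wheel's axis, 86 mm above the bench. The bar is 46 mm long, 14 mm thick, from 57 to 101 mm above the bench, on a 34 mm round hub. The point turns with the wheel: x along the bar, z up; -x points to the green filter, as does the black line on the bar's top
- blue_unit_window (a point): centre of the window of the blue unit (fixed; blue base 160 x 140 mm, 28 mm high): a black square frame, 46 mm outside, 28 mm opening, over the wheel 44 mm from its axis; -x points outward from the axis. The point is level with the frame's top, 51 mm above the bench. Five 25 mm round filters, 72 degrees apart, pass below it: green, red, yellow, blue, white
- white_wheel_green (a point): centre of the green filter on the wheel of the other unit, alike but with a white base; 39 mm above the bench, 44 mm from that wheel's axis. It must stay where it is

How it is judged:
At the end, for the whole second after the job is handed in: The blue unit's wheel is at rest within 0.2 rad (11 degrees, 9 mm at the filter) of the position in which its green filter is centred in the window (value of joint blue_wheel between -0.2 and 0.2 rad and velocity of joint blue_wheel between -0.05 and 0.05 rad/s); the robot touches nothing.
It fails at once if the wheel of the white unit is turned by more than 12 mm at the filter (distance of white_wheel_green from where it was at the start of the episode above 0.012 m).
It also fails if it takes over 32 s, if anything falls off the work surface, if the arm or the gripper's body presses on something with over 40 N, if the wrist force passes 120 N, or if a joint passes its speed limit or range.

ROBOT

A 6-joint arm with a two-finger parallel gripper is mounted at the origin on a cart in front of the work surface, level with it; the furniture and walls round the work are solid. World frame = base frame: x ahead of the robot, y to its left, z up, the work surface at z = 0. Lengths are in m, angles in rad, forces in N, time in s.
With the tool pointing down it reaches from about 0.425 to 0.95 m from the base axis. Payload 3.5 kg.
Tool frame: the origin (TCP) lies midway between the tips of the shut fingers; the grasp point (between the pads) lies 19 mm behind it; z points along the fingers, y is the line along which they close (so a half turn about z gives the same grasp; the last joint's range is limited). The gripper opens to 85 mm and grips with 20 to 120 N. Pads are 22 mm wide; open, the fingers measure 114 mm over their backs; the gripper's body (76 mm by 85 mm) begins 54 mm behind the grasp point. The pads swing forward as they close: fully open they stand 13 mm farther back than shut.
Start: joints at [0.975, 0.286, 1.577, -0, 1.279, -0.15], TCP at [0.291, 0.609, 0.231] pointing down, gripper open.
Joint ranges: [-2.77, 2.77], [-0.9, 2.22], [0.21, 2.48], [-1.53, 4.67], [0.24, 2.81], [-2.84, 2.84]. Speed limits (rad/s): [2.79, 2.79, 3.14, 3.14, 3.14, 3.14].

INTERFACE

Orientations are given as a unit quaternion [x, y, z, w].
In Python, from plant import get_state, read_camera, ctrl gives the robot as it stands.
- The arm moves only by the shell command python3 -m crank 'ROWS' [FORCE]. ROWS is JSON, a list of rows, each a list of 3 entries, a list of its own where there are three numbers: the shift along the tool's x, y, z in mm, then the turn about the tool's z in degrees, then the closure in counts, from 0 (fully open) to 255 (shut). In form: [[[tx, ty, tz], yaw, claw], ...]. A call has 1 to 10 rows; each row is the pose to reach, as a shift and turn from the pose commanded when the call began, along the tool's axes at that moment; what a row does not reach only later rows make up. A row lasts 1/10 s, in which the tool goes at most 50 mm and 8.59 degrees, less where a joint would pass 70% of its speed; a pose out of reach is approached as far as the arm can. A call with a gripper value outside its range is refused whole. The fingers move at their own pace and stop on an object; FORCE is the grip in N (left out, the last holds). Time passes only in rows, so rows that repeat a pose let the fingers close. It gives the time, the measured TCP pose, the force, the opening and the grip force at its end, in the units of the state.
- get_state(): the state, without advancing time (a new reading comes with each control period).
- read_camera(name): name is "scene" or "top" or "wrist"; returns a dict with "frame" (420x560x3 uint8, blue, green, red), "range_z" (420x560 float32, m along the optical axis (not along the pixel's ray), 0 where there is no reading), "vfov" (degrees; the focal length in pixels is half the picture's height over the tangent of half this angle, whatever the lens; pixels are square), "cx", "cy" (the principal point, pixels), "origin" and "orientation" of the camera in the world. Camera axes: x right, y down, z forward; pixel columns grow to the right and rows downward; lengths in m; the calibration is good to about 2 mm. A picture is of the moment at which its call begins.
- ctrl.sign_off(): hands the job in; it is judged then, once.
The state is a dict: "time": time; "qpos": joint angles; "dq": joint speeds; "joint_efforts": joint torques, N m; "eef_pos": TCP position; "tcp_rot": TCP orientation; "contact_force": force on the tool from outside, world axes, zero at the start; "wrist_torque": the same for the moment, N m; "opening": opening from 0.0 (shut) to 1.0 (fully open); "finger_force": force on a finger pad.
Only numpy, scipy, OpenCV 4.12 (cv2) and the standard library are available. Lean on these libraries where they do the work, as an engineer would, in place of code of your own. Each camera call takes 0.05 s, during which the arm holds its last target. There are 200 camera calls.

## Working session

There is one attempt and no reset: what is moved stays moved. The work goes in short steps, Python scripts to look and compute and a shell command to move; the robot and the scene stay as the last step left them, time stands still between calls to the robot, and variables do not carry over. Pictures are saved under pics/ and viewed, at most 10 in all, crops included, and the job is handed in when it is done.

```bash
mkdir -p pics
cat > h.py <<'E'
import numpy as np, cv2
from plant import get_state, read_camera, ctrl
from scipy.spatial.transform import Rotation as R
def cam(n):
    c=read_camera(n); c['f']=210/np.tan(np.radians(c['vfov']/2)); c['R']=R.from_quat(c['orientation']).as_matrix(); return c
def ray(c,u,v,z):
    d=c['R']@np.array([(u-c['cx'])/c['f'],(v-c['cy'])/c['f'],1]); o=np.array(c['origin']); return o+d*(z-o[2])/d[2]
E
python3 - <<'E'
from h import *
c=cam('top'); cv2.imwrite('pics/top.png',c['frame']); np.savez('top.npz',**{k:v for k,v in c.items()})
print(c['f'],c['cx'],c['cy'],c['origin'],c['R'])
s=get_state(); print(s['time'],s['eef_pos'],s['tcp_rot'],s['opening'])
E
```

```text
444.7522011948612 275.22756135938647 205.81231702255377 [ 0.32599984 -0.00268867  0.91014025] [[-0.13020738 -0.96808822  0.21412901]
 [-0.99148412  0.12763474 -0.02585758]
 [-0.00229788 -0.21567236 -0.97646308]]
0.05 [0.29063925 0.60851388 0.22996402] [ 2.21058684e-01  9.75259822e-01 -1.07784329e-03 -4.19141706e-04] 0.9954226467009563
```

View pics/top.png

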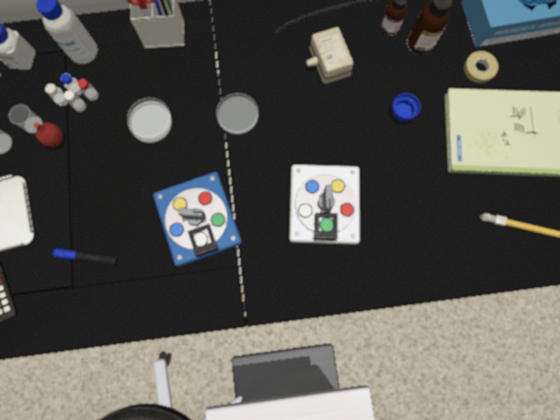

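The top view shows the blue unit near (197,219): green filter (218,219), red (205,198), yellow (180,204), blue (176,229), and the window at (202,238) with white in it. The white unit is at (326,204).

Run:
```python
from h import *
c=dict(np.load('top.npz')); im=c['frame']
hsv=cv2.cvtColor(im,cv2.COLOR_BGR2HSV)
def blob(lo,hi,u,v,r=9):
    m=cv2.inRange(hsv,lo,hi); k=np.zeros_like(m); cv2.circle(k,(u,v),r,255,-1); m&=k
    y,x=np.nonzero(m); return x.mean(),y.mean(),len(x)
F=dict(green=blob((40,90,50),(85,255,255),218,219),red=blob((0,120,60),(10,255,255),205,198),yel=blob((18,100,80),(38,255,255),180,204),blue=blob((100,100,80),(130,255,255),176,229))
win=blob((0,0,0),(180,255,60),202,238,20)
P={}
for k,(u,v,n) in F.items(): P[k]=ray(c,u,v,.039); print(k,round(u,1),round(v,1),n,P[k].round(4))
# circle fit through 4 filters
A=np.array([[2*p[0],2*p[1],1] for p in P.values()]); b=np.array([p[0]**2+p[1]**2 for p in P.values()])
s=np.linalg.lstsq(A,b,rcond=None)[0]; ax=s[:2]; print('axis',ax,'r',np.sqrt(s[2]+ax@ax),'reach',np.hypot(*ax))
for k,o in zip(['green','red','yel','blue'],[0,1,2,3]):
    d=P[k][:2]-ax; print(k,np.degrees(np.arctan2(d[1],d[0])))
m=cv2.inRange(hsv,(0,0,0),(180,255,70)); kk=np.zeros_like(m); cv2.circle(kk,(202,239),18,255,-1)
cn,_=cv2.findContours(m&kk,cv2.RETR_EXTERNAL,cv2.CHAIN_APPROX_NONE); q=max(cn,key=cv2.contourArea); r=cv2.minAreaRect(q); print(r)
w=ray(c,*r[0],.051); d=w[:2]-ax; print('win',w,np.hypot(*d),np.degrees(np.arctan2(d[1],d[0])))
z=c['range_z']; print('range top wheel',z[219,196:200],z[205:235:6,190])
s=get_state(); T=R.from_quat(s['tcp_rot']).as_matrix(); print(T.round(3)); dl=np.array([*ax,.2])-s['eef_pos']; print('delta world',dl,'tool mm',(T.T@dl*1000).round(1))
```

```text
green 217.5 219.4 107 [0.5047 0.092  0.039 ]
red 204.6 197.9 110 [0.5518 0.1132 0.039 ]
yel 179.4 203.3 107 [0.5474 0.1644 0.039 ]
blue 176.2 229.2 115 [0.4956 0.1751 0.039 ]
axis [0.51395192 0.13527709] r 0.04408192798344086 reach 0.531456930417531
green -102.1222128865979
red -30.218666148613824
yel 41.04051306743524
blue 114.7717720510539
((207.10243225097656, 251.77806091308594), (2.8150293827056885, 21.186800003051758), 69.775146484375)
win [0.44132651 0.11709921 0.051     ] 0.07486578251640164 -165.9477763842143
range top wheel [0.86602426 0.8681745  0.86346984 0.8644923 ] [0.8954534  0.         0.84979934 0.86857843 0.88288224]
[[-0.902  0.431 -0.001]
 [ 0.431  0.902 -0.002]
 [ 0.    -0.002 -1.   ]]
delta world [ 0.22331267 -0.47323679 -0.02996402] tool mm [-405.5 -330.6   30.6]
```

```bash
python3 -m crank '[[[-38,-31,0],8,0],[[-76,-62,0],16,0],[[-114,-93,0],24,0],[[-152,-124,0],32,0],[[-190,-155,0],40,0],[[-228,-186,0],48,0],[[-266,-217,0],56,0],[[-304,-248,0],64,0],[[-342,-279,0],72,0],[[-380,-310,0],76,0]]' 40
python3 - <<'E'
from h import *
s=get_state(); T=R.from_quat(s['tcp_rot']).as_matrix(); print(s['time'],s['eef_pos'],np.degrees(np.arctan2(T[1,1],T[0,1])),s['qpos'])
print('tool mm',(T.T@(np.array([.514,.1353,.2])-s['eef_pos'])*1000).round(1))
E
```

```text
time: 1.05
eef_pos: [0.5002, 0.1636, 0.2308]
tcp_rot: [0.776, 0.631, -0.0, -0.0]
contact_force: [0.7, 0.6, -0.4]
opening: 1.003
finger_force: 0.0
1.05 [0.500234   0.16355647 0.23076944] -11.77291677946128 [ 1.23044104e-01 -4.29943681e-02  1.93971514e+00  1.02726926e-04
  1.24566780e+00  3.28487347e-01]
tool mm [-24.8  19.3  30.8]
```

```bash
python3 -m crank '[[[-25,19,0],0,0],[[-25,19,0],0,0],[[-25,19,0],0,0],[[-25,19,0],0,0]]'
python3 - <<'E'
from h import *
c=cam('wrist'); cv2.imwrite('pics/w1.png',c['frame']); np.savez('w1.npz',**c); print(c['origin'],c['R'].round(3),c['f'])
E
```

```text
time: 1.45
eef_pos: [0.5132, 0.138, 0.2308]
tcp_rot: [0.774, 0.633, -0.0, -0.0]
contact_force: [-0.6, -0.1, -0.6]
opening: 0.998
finger_force: 0.0
[0.52946635 0.21568413 0.37340056] [[ 0.98  -0.189 -0.063]
 [-0.199 -0.932 -0.302]
 [-0.002  0.308 -0.951]] 324.67380289538585
```

View pics/w1.png

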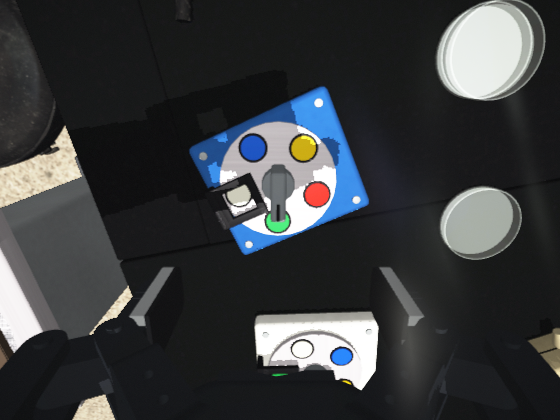

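Wrist view: blue unit with hub at (278,184), bar running down to (278,218), green (277,222), white (238,194) in the window, whose frame corners are about (212,188), (251,176), (268,212), (224,226). Check against the top view.

```bash
python3 - <<'E'
from h import *
c=dict(np.load('w1.npz')); hsv=cv2.cvtColor(c['frame'],cv2.COLOR_BGR2HSV)
P=[]
for k,lo,hi,u,v in [('g',(40,90,50),(85,255,255),277,222),('r',(0,120,60),(10,255,255),317,194),('y',(18,100,80),(38,255,255),303,148),('b',(105,150,60),(130,255,220),253,148)]:
    m=cv2.inRange(hsv,lo,hi); q=np.zeros_like(m); cv2.circle(q,(u,v),15,255,-1); y,x=np.nonzero(m&q); P.append(ray(c,x.mean(),y.mean(),.039)); print(k,len(x),x.mean(),y.mean(),P[-1].round(4))
P=np.array(P); A=np.c_[2*P[:,:2],np.ones(len(P))]; s=np.linalg.lstsq(A,(P[:,:2]**2).sum(1),rcond=None)[0]; print('axis',s[:2],np.sqrt(s[2]+s[:2]@s[:2]))
ax=np.array(s[:2])
ang=lambda d:np.degrees(np.arctan2(d[1],d[0]))
print([ang(p[:2]-ax) for p in P])
co=[ray(c,*q,.028)[:2] for q in [(190,152),(326,87),(369,203),(245,254)]]
for i in range(4): d=co[(i+1)%4]-co[i]; print('base edge',np.hypot(*d),ang(d))
t=dict(np.load('top.npz')); co=[ray(t,*q,.028)[:2] for q in [(154,190),(221,173),(241,240),(177,265)]]
for i in range(4): d=co[(i+1)%4]-co[i]; print('base edge top',np.hypot(*d),ang(d))
w=np.mean([ray(c,*q,.051) for q in [(212,188),(251,176),(268,212),(224,226)]],0); print('win w',w,np.hypot(*(w[:2]-ax)),ang(w[:2]-ax))
w=ray(t,203,239.5,.051); a=np.array([.514,.1353]); print('win t',w,np.hypot(*(w[:2]-a)),ang(w[:2]-a))
for u,v in [(277,180),(277,217)]: print('bar',ray(c,u,v,.101))
E
python3 - <<'E'
import cv2
a=cv2.imread('pics/w1.png')[80:270,170:390]; b=cv2.imread('pics/top.png')[160:280,140:260]
import numpy as np
cv2.imwrite('pics/crop.png',np.hstack([cv2.resize(a,(440,380),interpolation=2),cv2.resize(b,(360,360),interpolation=2)[:380] if 0 else cv2.resize(b,(380,380)) ])[:,:800])
E
```

```text
g 265 277.1094339622642 223.73962264150944 [0.5044 0.0895 0.039 ]
r 453 316.5253863134658 194.29580573951435 [0.5524 0.1142 0.039 ]
y 510 303.12745098039215 147.70980392156864 [0.547  0.1658 0.039 ]
b 517 252.45647969052226 147.47582205029013 [0.4962 0.1763 0.039 ]
axis [0.51285196 0.13463741] 0.04538845449665512
[np.float64(-100.56455826053694), np.float64(-27.302296772750168), np.float64(42.39737622968678), np.float64(111.71864058654494)]
base edge 0.15538288733191494 13.174068819401336
base edge 0.1327302411505694 -77.62924173965855
base edge 0.15348197731607116 -167.3053491227836
base edge 0.13143297025976414 103.19386487364139
base edge top 0.14106079177817313 -82.62694085668548
base edge top 0.14604197822804588 -170.098672700944
base edge top 0.13501450799978965 104.09964461547042
base edge top 0.1622699851526523 12.116195365151787
win w [0.47131647 0.12685157 0.051     ] 0.04225892120986113 -169.38308708567817
win t [0.46619684 0.12268736 0.051     ] 0.0494390666214051 -165.21960694397316
bar [0.51694809 0.15236285 0.101     ]
bar [0.5102568  0.11924368 0.101     ]
```

View pics/crop.png

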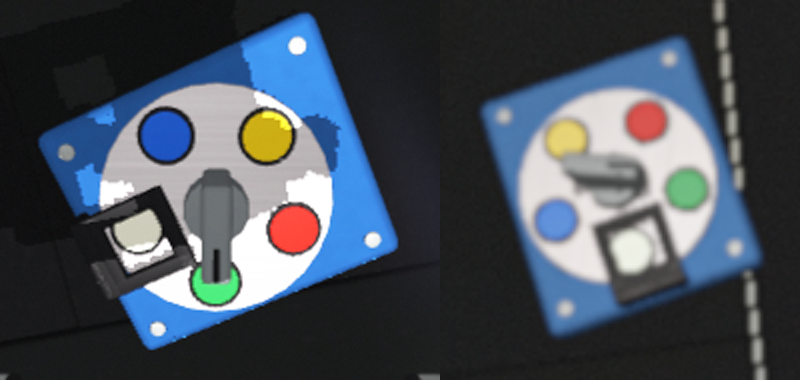

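Base edges and window centre agree on a window direction of about −167°. Green is at −102°, so turn about 65° clockwise (1.14 rad, within range). The tool is aligned, so descend and grip.

```bash
python3 -m crank '[[[0,0,40],0,0],[[0,0,80],0,0],[[0,0,115],0,0],[[0,0,140],0,0],[[0,0,155],0,0],[[0,0,163],0,0],[[0,0,163],0,0],[[0,0,163],0,0]]' 40
python3 -m crank '[[[0,0,0],0,150],[[0,0,0],0,200],[[0,0,0],0,255],[[0,0,0],0,255],[[0,0,0],0,255],[[0,0,0],0,255],[[0,0,0],0,255],[[0,0,0],0,255]]' 40
```

```text
time: 2.3
eef_pos: [0.5149, 0.1375, 0.0697]
tcp_rot: [0.774, 0.633, 0.001, 0.001]
contact_force: [0.2, 0.2, -0.4]
opening: 1.002
finger_force: 0.0
time: 3.1
eef_pos: [0.5143, 0.1371, 0.0686]
tcp_rot: [0.775, 0.632, 0.0, 0.0]
contact_force: [1.1, -1.6, 1.7]
opening: 0.157
finger_force: 43.0
```

```bash
python3 -m crank '[[[0,0,0],5,255],[[0,0,0],10,255],[[0,0,0],15,255],[[0,0,0],20,255],[[0,0,0],25,255],[[0,0,0],30,255],[[0,0,0],33,255],[[0,0,0],33,255]]'
python3 -m crank '[[[0,0,0],5,255],[[0,0,0],10,255],[[0,0,0],15,255],[[0,0,0],20,255],[[0,0,0],25,255],[[0,0,0],29,255],[[0,0,0],32,255],[[0,0,0],32,255],[[0,0,0],32,255],[[0,0,0],32,255]]'
```

```text
time: 3.9
eef_pos: [0.5149, 0.1368, 0.0686]
tcp_rot: [0.922, 0.386, 0.001, 0.001]
contact_force: [3.6, -2.0, 0.1]
opening: 0.16
finger_force: 42.7
time: 4.9
eef_pos: [0.5153, 0.1361, 0.0687]
tcp_rot: [0.993, 0.118, 0.002, 0.001]
contact_force: [5.9, -4.0, -1.9]
opening: 0.156
finger_force: 42.5
```

```bash
python3 -m crank '[[[0,0,0],0,150],[[0,0,0],0,60],[[0,0,0],0,0],[[0,0,0],0,0],[[0,0,0],0,0],[[0,0,0],0,0]]'
python3 -m crank '[[[0,0,-20],0,0],[[0,0,-50],0,0],[[0,0,-90],0,0],[[0,0,-130],0,0],[[0,0,-160],0,0],[[0,0,-160],0,0],[[0,0,-160],0,0]]'
python3 - <<'E'
from h import *
c=cam('wrist'); cv2.imwrite('pics/w2.png',c['frame']); np.savez('w2.npz',**c)
E
```

```text
time: 5.5
eef_pos: [0.5137, 0.1373, 0.0683]
tcp_rot: [0.993, 0.117, -0.0, -0.0]
contact_force: [-0.1, -0.2, 0.4]
opening: 0.999
finger_force: 0.0
time: 6.2
eef_pos: [0.514, 0.1372, 0.229]
tcp_rot: [0.993, 0.117, 0.001, 0.0]
contact_force: [-0.2, 0.5, -0.6]
opening: 0.999
finger_force: 0.0
```

View pics/w2.png

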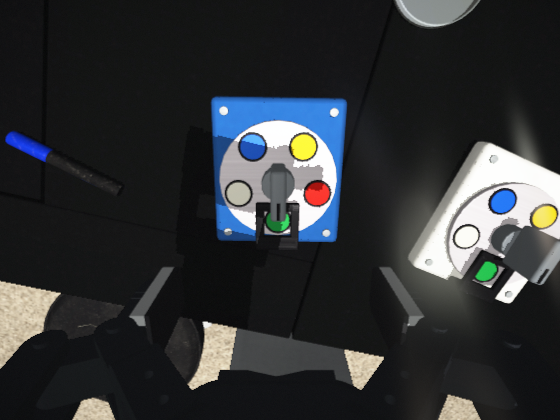

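The green filter (278,221) sits in the blue unit's window frame (258–298, 205–245), in line with the bar. The gripper is clear and open. One numeric check before handing in.

Run:
```python
from h import *
c=dict(np.load('w2.npz')); hsv=cv2.cvtColor(c['frame'],cv2.COLOR_BGR2HSV)
ax=np.array([.5135,.135]); ds=[]
for k,lo,hi,u,v,o in [('r',(0,120,60),(10,255,255),317,194,72),('y',(18,100,80),(38,255,255),303,148,144),('b',(105,150,60),(130,255,220),253,148,216)]:
    m=cv2.inRange(hsv,lo,hi); q=np.zeros_like(m); cv2.circle(q,(u,v),15,255,-1); y,x=np.nonzero(m&q); p=ray(c,x.mean(),y.mean(),.039)[:2]-ax
    ds.append((np.degrees(np.arctan2(p[1],p[0]))-o+167.2+180)%360-180)
print(ds)
if abs(np.mean(ds))<6: ctrl.sign_off(); print('signed off')
```

```text
[np.float64(1.7197206334461441), np.float64(2.4492236143410935), np.float64(3.829340271326771)]
the job is handed in; nothing more can be done
signed off
```

I turned the blue unit's wheel about 65° clockwise, leaving the green filter about 3° from the window centre (limit 11°). I then released the knob, moved the arm clear and handed the job in at about 6 s; the white unit was not touched.

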